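# Close an instrument case on the ratchet press

## Task

Close the instrument case on the ratchet press: set the loose cover squarely on the open housing that sits in the press's sliding nest, push the nest fully in under the ram, and pump the lever in full strokes, one tooth a stroke, until the ram has snapped the cover fully home. Then hold the release plate on top of the head down until the ram is right up again, and draw the nest back out to its loading end with the closed case in it. Press the cover home with the ram only, not by hand, and leave the other things on the bench where they are.

Things in the scene. Friction and masses are not known exactly. Their poses are not given: they have to be found in the camera images.
- press: Grey cast bench press, fixed. Origin on the bench below the ram axis, z up; x points from the lever grip to the column (away from the robot at yaw 0), y along the nest's slide. Bed x -48..48, y -168..52 mm, 12 high; column x 52..88; head (two cheeks) x -27..70, y +-26, z 106..174, release plate on top to z 191. Nest: loading end at y = -100 clear of the head, working place y = 0 under the ram.
- press_slide (a joint): Position of the sliding aluminium nest along the press's +y: 0 = fully out at the loading end (start), 0.100 m = fully in under the ram (both end stops). Slides stiffly (about 1.5 N) and stays where it is left. Push and pull it by its upright knob.
- nest_knob (a point): Top centre of the nest's upright round black knob, 16 mm in diameter, 42 mm tall (it stands from z 20 to z 62 on the slide's tongue); it moves with the nest. It stands 95 mm from the nest's centre towards the press's -y.
- nest (a point): Centre of the nest's floor, 22 mm above the bench; low lips 6 mm high hold the housing with 1 mm play each side. Moves with the nest, axes as the press's.
- press_ram (a joint): Ram travel downwards: 0 = right up, bottom stop at 0.031 m. A spring lifts it; the holding pawl keeps it at about 0, 4.6, 9.6, 14.6, 19.6, 24.6 or 29.6 mm (tooth pitch 5 mm). It may start one or two teeth down. The cover is home when the ram has reached its last tooth, 29.6 mm or more.
- ram_pad (a point): Centre of the underside of the ram's flat 40 x 52 mm pad: 96.6 mm above the bench when right up. It clears the set-on cover by 7 mm or more.
- press_lever (a joint): Angle of the pump lever: 0 = at rest (up, spring returned), 0.206 rad = down on its stop. A full stroke, down to the stop and back up to rest, advances the ram one tooth; a short stroke advances nothing. Takes 2 to 5 N at the grip idle, about 11 N while the clips spread; blocked part-way once the ram is at its bottom stop.
- lever_grip (a point): Top middle of the lever's black cross grip (round, 20 mm thick, 64 mm long along the press's y), 168 mm above the bench at rest; it swings about a pivot 160 mm towards the press's +x and 21 mm below, and drops 33 mm in a full stroke. Press it from above; it follows the hand back up.
- release (a joint): Angle of the holding pawl with its release plate: about 0 at rest, 0.26 rad pressed down. Held down (with the lever at rest) past about 0.2 rad it frees the ram, which springs up within half a second.
- release_plate (a point): Pressing point on top of the release plate, a 22 mm wide dark ridged steel plate on top of the press head, 190 mm above the bench at rest; it goes down about 8 mm, with 2 to 4 N.
- housing: Open grey plastic instrument housing with a board inside, 56 (x) x 76 (y) x 34 mm high, at the two y ends a rim standing out 3 mm over the top 6 mm; stands loose in the nest. Origin at the centre of its underside, axes along the press's.
- cover: Loose grey cover, right way up on its feet, 27 mm high. Origin under its centre at the level of the feet's ends. Lid: 56 (x) x 76 (y) mm, z 17..27. Four 6 mm feet at x +-20, y +-30 with round ends at z 0 enter the housing with 2 mm play; a clip arm at each y end (16 mm wide, out to y +-44.5, down to z 3) snaps under the housing's end rim. Fits either way round. Grip it across x (56 mm).
- cover_top (a point): Centre of the cover's top face, 27 mm above the cover's origin. Set on, the clips rest on the rims and the lid's underside stands about 13 mm above the housing's top edge (cover origin 30 mm above the housing's origin, top 79 mm above the bench); home, the lid lies on the edge (cover origin 17 mm above the housing's origin, top 66 mm above the bench).
- coin_changer: Tall grey coin changer, fixed equipment, 124 (x) x 146 (y) x 382 mm high, standing left of the press; origin under its centre. Nothing to do with it: carry things round it on the robot's side.
- board: Green circuit board on stand-offs, 55 x 75 x 20 mm; bystander. Origin under its centre.
- marker: White marker pen, 135 mm; bystander.
- gear: Pale moulded gear wheel, 40 mm across, 10 high; bystander.
- lock: Grey lock cylinder standing on end, 25 mm across, 32 high; bystander.
- pliers: Pliers with black handles, 174 mm long; bystander.
- driver: Screwdriver with a blue handle, 193 mm long; bystander.
Mind the look-alikes: they are no part of the job. Leave any orange look-alike of the cover alone.

How it is judged:
By the outcome, as a careful person would: the job done as asked, in the order asked, and still so for the second after the job is handed in, with the robot touching nothing.
It also fails if it takes over 72 s, if anything falls off the work surface, if the arm or the gripper's body presses on something with over 40 N, if the wrist force passes 120 N, or if a joint passes its speed limit or range.

## Robot

A 6-joint arm with a two-finger parallel gripper is mounted at the origin on a cart in front of the work surface, level with it; the furniture and walls round the work are solid. World frame = base frame: x ahead of the robot, y to its left, z up, the work surface at z = 0. Lengths are in m, angles in rad, forces in N, time in s.
With the tool pointing down it reaches from about 0.325 to 0.85 m from the base axis. Payload 4.4 kg.
Tool frame: the origin (TCP) lies between the finger pads; the fingertips stand 14 mm ahead of it and the grasp point (between the pads) lies 5 mm behind it (r.tip_extent is the distance from the TCP to the fingertips, in m); z points along the fingers, y is the line along which they close (so a half turn about z gives the same grasp; the last joint's range is limited). The gripper opens to 94 mm and grips with 3 to 60 N. Pads are 16 mm wide; open, the fingers measure 119 mm over their backs; the gripper's body (75 mm by 177 mm) begins 78 mm behind the grasp point.
Start: joints at [1.169, 0.207, 1.542, -0, 1.393, -0.15], TCP at [0.143, 0.557, 0.219] pointing down, gripper open.
Joint ranges: [-2.73, 2.73], [-0.86, 2.22], [0.23, 2.46], [-1.11, 4.25], [0.08, 2.63], [-2.82, 2.82]. Speed limits (rad/s): [2.79, 2.79, 3.14, 3.14, 3.14, 3.14].

## Interface

Orientations are given as a unit quaternion [w, x, y, z].
In Python, from station import r, vision, nets gives the robot as it stands.
- The arm moves only by the tool servo_tool, never from a script. Its argument "moves" is a list of rows, each a list of 7 numbers: the turn, a rotation vector about the tool's x, y, z in degrees, then the shift along the tool's x, y, z in m, then the opening, from 0 (shut) to 1 (fully open). In form: [[ax, ay, az, tx, ty, tz, jaw], ...]. A call has 1 to 5 rows; each row shifts and turns the commanded pose from where the row before left it, along the tool's axes as they then stand; what a row does not reach is not made up. A row lasts 1/8 s, in which the tool goes at most 62.5 mm and 10.7 degrees, less where a joint would pass 70% of its speed; a pose out of reach is approached as far as the arm can. A call with a gripper value outside its range is refused whole. The fingers move at their own pace and stop on an object; the grip force is fixed at half the most. Time passes only in rows, so rows that do not move let the fingers close. It gives the time, the measured TCP pose, the force, the opening and the grip force at its end, in the units of the state.
- r.read_state(): the state, without advancing time (a new reading comes with each control period).
- vision.get_image(name): name is "side" or "top" or "wrist"; returns the picture (480x640x3 uint8, blue, green, red); there is no depth.
- vision.camera_info(name): a dict with "mtx" (3x3 intrinsics, pixels), "R" (3x3) and "t" (3): a world point X has camera coordinates R X + t; the wrist camera has in their place "tool_from_camera" (4x4, takes a point from camera to tool coordinates, whose origin is the TCP and whose axes are the flange's). Camera axes: x right, y down, z forward; pixel columns grow to the right and rows downward; lengths in m; the calibration is good to about 2 mm. A picture is of the moment at which its call begins: read the wrist's pose just before it. camera_info takes no time and is no camera call.
- r.close_job(): hands the job in; it is judged then, once.
Trained networks look in the newest picture that a camera, given by its name, has taken for a name from the list of things; names that differ only in an ending like _2 or _b are one class to them, and where a whole thing is asked for, a point or a joint stands for the part that bears it (a point fixed in the world has none). Each returns a list of dicts, best first, with "p" (0 to 1); they miss things now and then, are a little off and sometimes report something else, mostly with a low value. They report only what shows in the picture. A call takes as long as a camera call. They do not tell look-alikes from the thing itself.
- nets.recognise(camera, target): "bbox" ([left, top, right, bottom] in pixels, round what is visible of it).
The state is a dict: "clock": time; "q": joint angles; "joint_vel": joint speeds; "tau": joint torques, N m; "position": TCP position; "eef_rot": TCP orientation; "wrist_force": force on the tool from outside, world axes, zero at the start; "moment": the same for the moment, N m; "gripper_width": finger opening in m; "finger_force": force on a finger pad.
Only numpy, scipy, OpenCV 4.12 (cv2) and the standard library are available. Lean on these libraries where they do the work, as an engineer would, in place of code of your own. Each camera call takes 0.05 s, during which the arm holds its last target. There are 200 camera calls.

## Working session

There is one attempt and no reset: what is moved stays moved. The work goes in short steps, Python scripts to look and compute and a tool call to move; the robot and the scene stay as the last step left them, time stands still between calls to the robot, and variables do not carry over. Pictures are saved under pics/ and viewed, at most 10 in all, crops included, and the job is handed in when it is done.

Besides the shell and the picture viewer there is one more tool, called after "Emit:" as name(argument=value, ...) on one line, values as JSON. servo_tool: Moves the arm, as the interface text tells. Its arguments: {"type":"object","properties":{"moves":{"type":"array","items":{"type":"array","items":{"type":"number"}}}},"required":["moves"]}

```bash
mkdir -p pics; ls
python3 - <<'E'
from station import r,vision,nets
import cv2,numpy as np
s=r.read_state();print(s['clock'],s['position'],s['eef_rot'],s['gripper_width'])
for c in['top','side']:
    im=vision.get_image(c);cv2.imwrite(f'pics/{c}0.png',im)
    i=vision.camera_info(c);print(c,i['mtx'].round(1).tolist(),i['R'].round(3).tolist(),i['t'].round(3).tolist())
    for t in['press','nest_knob','nest','cover','housing','lever_grip','release_plate','coin_changer']:
        print(t,[(np.round(d['bbox']).tolist(),round(d['p'],2)) for d in nets.recognise(c,t)[:3]])
print(vision.camera_info('wrist'))
E
```

```text
pics
0.0 [0.14296799 0.55616001 0.21830705] [-3.05375510e-04  1.25565157e-01  9.92084752e-01 -1.06932363e-03] 0.09406514368685369
top [[605.8, 0.0, 317.5], [0.0, 605.8, 230.6], [0.0, 0.0, 1.0]] [[-0.063, -0.998, -0.002], [-0.893, 0.057, -0.447], [0.446, -0.026, -0.895]] [0.069, 0.516, 1.447]
press [([326.0, 172.0, 424.0, 261.0], 0.9)]
nest_knob [([367.0, 214.0, 425.0, 240.0], 0.88)]
nest [([365.0, 215.0, 425.0, 239.0], 0.58), ([308.0, 254.0, 312.0, 268.0], 0.47)]
cover [([219.0, 228.0, 243.0, 256.0], 0.68), ([239.0, 268.0, 272.0, 293.0], 0.67)]
housing [([369.0, 213.0, 402.0, 236.0], 0.89)]
lever_grip [([346.0, 213.0, 375.0, 263.0], 0.57)]
release_plate [([368.0, 217.0, 423.0, 239.0], 0.52), ([345.0, 198.0, 357.0, 210.0], 0.5)]
coin_changer []
side [[471.4, 0.0, 310.5], [0.0, 471.4, 243.6], [0.0, 0.0, 1.0]] [[0.919, -0.395, 0.003], [-0.147, -0.347, -0.926], [0.367, 0.85, -0.377]] [-0.452, 0.217, 0.917]
press [([289.0, 229.0, 411.0, 353.0], 0.67)]
nest_knob [([349.0, 317.0, 413.0, 354.0], 0.89)]
nest [([353.0, 318.0, 412.0, 358.0], 0.89)]
cover [([242.0, 261.0, 278.0, 281.0], 0.92), ([284.0, 247.0, 346.0, 269.0], 0.71), ([275.0, 245.0, 308.0, 258.0], 0.64)]
housing [([355.0, 297.0, 400.0, 338.0], 0.94)]
lever_grip [([273.0, 291.0, 313.0, 337.0], 0.74), ([286.0, 245.0, 348.0, 268.0], 0.69)]
release_plate [([339.0, 231.0, 361.0, 247.0], 0.72)]
coin_changer []
{'mtx': array([[372.09605907,   0.        , 321.09137585],
       [  0.        , 372.09605907, 247.06692943],
       [  0.        ,   0.        ,   1.        ]]), 'tool_from_camera': array([[-1.15121253e-04, -9.65095811e-01, -2.61897045e-01,
         7.70461758e-02],
       [ 9.99999536e-01, -3.61484473e-04,  8.92510838e-04,
        -2.14873566e-05],
       [-9.56030186e-04, -2.61896821e-01,  9.65095405e-01,
        -1.65356938e-01],
       [ 0.00000000e+00,  0.00000000e+00,  0.00000000e+00,
         1.00000000e+00]])}
```

View pics/top0.png

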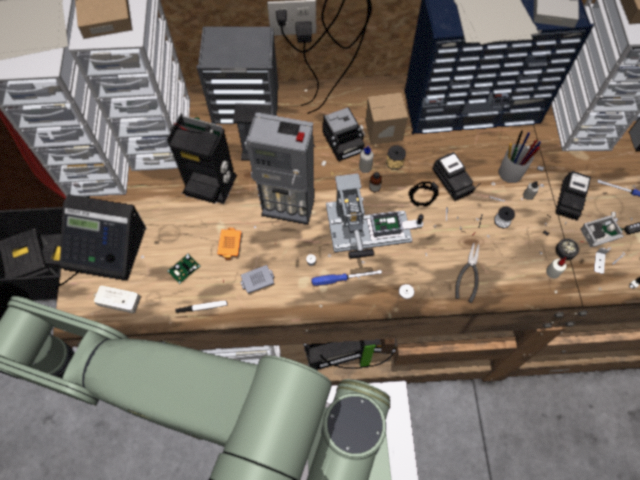

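View pics/side0.png

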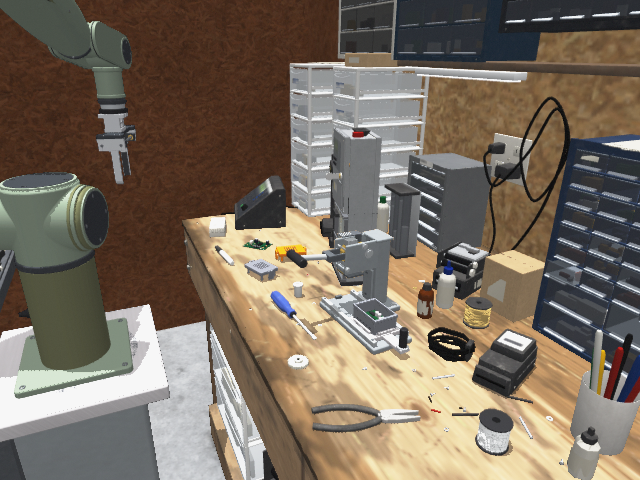

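The top picture shows the grey cover at about (257,280), with the orange look-alike at (230,243). The press head is at (347,205), the lever grip at (361,255), the housing in the nest at (387,224) and the knob at (420,219). In the side picture the grip is at (297,259) and the knob at (403,338).

```bash
cat > h.py <<'E'
from station import r,vision,nets
import cv2,numpy as np
from scipy.spatial.transform import Rotation as Ro
def pose(s):
    w,x,y,z=s['eef_rot'];return Ro.from_quat([x,y,z,w]).as_matrix(),np.array(s['position'])
def ray(c,u,v,z,s=None):
    i=vision.camera_info(c);d=np.linalg.solve(i['mtx'],[u,v,1.])
    if c=='wrist':
        R,p=pose(s);T=i['tool_from_camera'];o=R@T[:3,3]+p;d=R@T[:3,:3]@d
    else: o=-i['R'].T@i['t'];d=i['R'].T@d
    return o+d*(z-o[2])/d[2]
def proj(c,X,s=None):
    i=vision.camera_info(c);X=np.asarray(X,float)
    if c=='wrist':
        R,p=pose(s);T=i['tool_from_camera'];Y=T[:3,:3].T@(R.T@(X-p)-T[:3,3])
    else: Y=i['R']@X+i['t']
    u=i['mtx']@Y;return (u[:2]/u[2])
def go(x,y,z,psi,s=None):
    """delta in tool axes to reach xyz tool down; psi=world yaw(deg) of tool y axis"""
    s=s or r.read_state();R,p=pose(s);b=np.radians(psi)
    Y=np.array([np.cos(b),np.sin(b),0]);Z=np.array([0,0,-1.]);X=np.cross(Y,Z)
    D=np.column_stack([X,Y,Z])
    rv=np.degrees(Ro.from_matrix(R.T@D).as_rotvec());t=R.T@(np.array([x,y,z])-p)
    print('turn',rv.round(1),'shift(mm, old tool axes)',(t*1000).round(1),'shift in new axes',(D.T@(np.array([x,y,z])-p)*1000).round(1))
E
python3 - <<'E'
from h import *
f=lambda n,c,u,v,z:print(n,ray(c,u,v,z).round(3))
f('cover','top',257,279,.027)
for u,v in[(242,272),(266,265),(274,285),(250,293)]:f('c','top',u,v,.025)
f('knob','top',420,218,.06);f('knobS','side',403,330,.062)
f('grip','top',361,252,.168);f('gripS','side',297,258,.16)
f('house','top',387,224,.05)
f('plate','top',350,183,.19);f('plateS','side',352,236,.19)
f('changer','top',285,125,.38)
R,p=pose(r.read_state());print(R.round(2))
E
python3 -c "
import cv2
a=cv2.imread('pics/top0.png')[165:305,225:435];b=cv2.resize(a,None,fx=3.8,fy=3.8,interpolation=cv2.INTER_CUBIC);cv2.imwrite('pics/crop0.png',b)"
```

```text
cover [0.433 0.203 0.027]
c [0.457 0.243 0.025]
c [0.473 0.178 0.025]
c [0.414 0.158 0.025]
c [0.395 0.222 0.025]
knob [ 0.57  -0.247  0.06 ]
knobS [ 0.573 -0.253  0.062]
grip [ 0.43  -0.066  0.168]
gripS [ 0.432 -0.069  0.16 ]
house [ 0.563 -0.157  0.05 ]
plate [ 0.616 -0.054  0.19 ]
plateS [ 0.556 -0.072  0.19 ]
changer [0.668 0.101 0.38 ]
[[-0.97  0.25  0.  ]
 [ 0.25  0.97  0.  ]
 [-0.    0.   -1.  ]]
```

View pics/crop0.png

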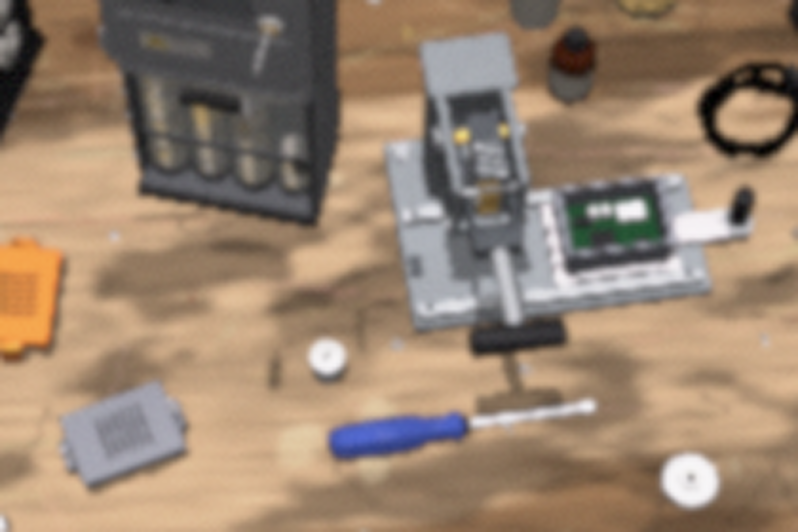

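Run:
```python
from h import *
go(.433,.203,.15,16)
```

```text
turn [ 0.  -0.  59.6] shift(mm, old tool axes) [-368.7 -270.5   69.4] shift in new axes [-420.   181.    69.5]
```

Emit:
servo_tool(moves=[[0,0,0,-0.046,-0.034,0.009,1],[0,0,0,-0.046,-0.034,0.009,1],[0,0,0,-0.046,-0.034,0.009,1],[0,0,0,-0.046,-0.034,0.009,1],[0,0,0,-0.046,-0.034,0.009,1]])

```text
clock: 1.52
position: [0.3247, 0.3336, 0.1745]
eef_rot: [0.0, 0.125, 0.992, 0.0]
wrist_force: [0.5, 0.8, -0.1]
gripper_width: 0.0941
finger_force: 0.0
```

Emit:
servo_tool(moves=[[0,0,0,-0.046,-0.034,0.009,1],[0,0,0,-0.046,-0.034,0.008,1],[0,0,0,-0.046,-0.034,0.008,1],[0,0,10,0,0,0,1],[0,0,10,0,0,0,1]])

```text
clock: 2.15
position: [0.4325, 0.2007, 0.1494]
eef_rot: [-0.0, 0.3, 0.954, -0.0]
wrist_force: [-0.5, -0.6, 0.1]
gripper_width: 0.0939
finger_force: 0.0
```

Emit:
servo_tool(moves=[[0,0,10,0,0,0,1],[0,0,10,0,0,0,1],[0,0,10,0,0,0,1],[0,0,10,0,0,0,1],[0,0,0,0,0,0,1]])

```text
clock: 2.78
position: [0.432, 0.2018, 0.1496]
eef_rot: [0.0, 0.604, 0.797, 0.0]
wrist_force: [0.2, -0.3, -0.1]
gripper_width: 0.0942
finger_force: 0.0
```

```bash
cat > look.py <<'E'
import sys
from h import *
n=sys.argv[1];s=r.read_state();im=vision.get_image('wrist');cv2.imwrite(f'pics/{n}.png',im)
print(s['clock'],s['position'],np.degrees(np.arctan2(*pose(s)[0][[1,0],1])),s['wrist_force'])
for t in sys.argv[2:]:print(t,[(np.round(d['bbox']).tolist(),round(d['p'],2)) for d in nets.recognise('wrist',t)[:3]])
E
python3 look.py w1 cover
```

```text
2.775 [0.43199094 0.2017735  0.14958176] 15.689646475748159 [ 0.16713081 -0.28798188 -0.09721515]
cover [([437.0, 137.0, 557.0, 239.0], 0.72), ([293.0, 183.0, 367.0, 296.0], 0.68)]
```

View pics/w1.png

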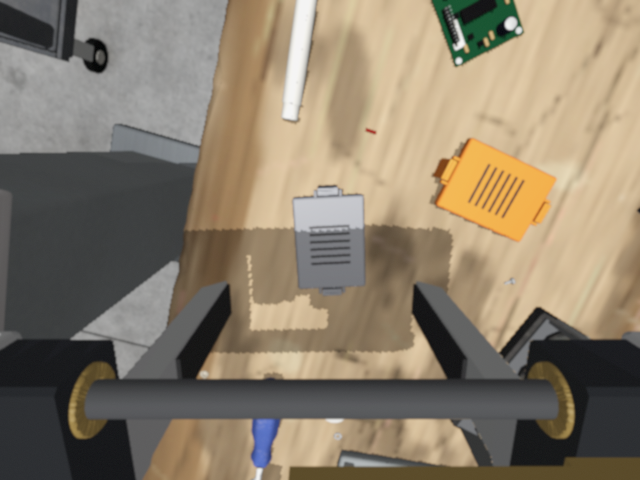

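The wrist picture shows the cover with lid corners near (293,198), (364,194), (367,286) and (298,290), turned about 3° from the gripper.

Run:
```python
from h import *
s=r.read_state()
P=[ray('wrist',u,v,.027,s) for u,v in[(293,198),(364,194),(367,286),(298,290)]]
c=np.mean(P,0);x=(P[1]+P[2]-P[0]-P[3])/2;y=(P[0]+P[1]-P[2]-P[3])/2
print(c,x,y,np.linalg.norm(x),np.linalg.norm(y));a=np.degrees(np.arctan2(x[1],x[0]));a2=np.degrees(np.arctan2(-y[0],y[1]));print(a,a2)
psi=(a+a2)/2
go(c[0],c[1],.150,psi,s)
go(c[0],c[1],.017,psi,s)
```

```text
[0.43813257 0.20518675 0.027     ] [0.05293171 0.01831966 0.        ] [-0.02412289  0.07207245  0.        ] 0.056012282261669225 0.07600231900243692
19.090737658656444 18.50556595230724
turn [ 0.  -0.  -3.1] shift(mm, old tool axes) [ 1.6  6.9 -0.5] shift in new axes [ 1.2  6.9 -0.5]
turn [ 0.  -0.  -3.1] shift(mm, old tool axes) [  1.6   6.8 132.5] shift in new axes [  1.2   6.9 132.5]
```

Emit:
servo_tool(moves=[[0,0,-3,0.0012,0.007,0,1],[0,0,0,0,0,0.045,1],[0,0,0,0,0,0.045,1],[0,0,0,0,0,0.025,1],[0,0,0,0,0,0.0145,1]])

```text
clock: 3.5
position: [0.4374, 0.2045, 0.0185]
eef_rot: [-0.001, 0.583, 0.812, -0.001]
wrist_force: [-0.9, 0.0, 1.0]
gripper_width: 0.094
finger_force: 0.0
```

Emit:
servo_tool(moves=[[0,0,0,0,0,0,1],[0,0,0,0,0,0,0],[0,0,0,0,0,0,0],[0,0,0,0,0,0,0],[0,0,0,0,0,0,0]])

```text
clock: 4.12
position: [0.4386, 0.2049, 0.0204]
eef_rot: [0.0, 0.584, 0.812, 0.0]
wrist_force: [0.3, -0.2, 0.7]
gripper_width: 0.0574
finger_force: 0.0
```

Emit:
servo_tool(moves=[[0,0,0,0,0,0,0],[0,0,0,0,0,-0.04,0],[0,0,0,0,0,-0.06,0],[0,0,6.6,0,0,-0.06,0],[0,0,6.5,0,0,-0.06,0]])

```text
clock: 4.75
position: [0.4377, 0.2047, 0.2415]
eef_rot: [-0.0, 0.674, 0.739, -0.0]
wrist_force: [0.6, 0.5, -1.2]
gripper_width: 0.0556
finger_force: 30.0
```

Emit:
servo_tool(moves=[[0,0,0,0,0,-0.04,0],[0,0,0,-0.054,0.006,0,0],[0,0,0,-0.054,0.006,0,0],[0,0,0,-0.054,0.006,0,0],[0,0,0,-0.054,0.006,0,0]])

```text
clock: 5.38
position: [0.4826, -0.0094, 0.2797]
eef_rot: [-0.0, 0.672, 0.74, 0.0]
wrist_force: [1.5, 0.2, -0.4]
gripper_width: 0.0556
finger_force: 30.0
```

Emit:
servo_tool(moves=[[0,0,0,-0.054,0.006,0,0],[0,0,0,-0.054,0.006,0,0],[0,0,0,-0.054,0.007,0,0],[0,0,0,-0.054,0.008,0,0],[0,0,0,-0.054,0.008,0,0]])

```text
clock: 6.0
position: [0.5434, -0.275, 0.2794]
eef_rot: [-0.0, 0.673, 0.74, 0.0]
wrist_force: [0.7, 0.6, -0.5]
gripper_width: 0.0557
finger_force: 30.0
```

Emit:
servo_tool(moves=[[0,0,0,0,0,0.04,0],[0,0,0,0,0,0.04,0],[0,0,0,0,0,0,0],[0,0,0,0,0,0,0]])

```text
clock: 6.5
position: [0.544, -0.2736, 0.2012]
eef_rot: [0.001, 0.672, 0.74, 0.0]
wrist_force: [0.2, -0.1, -1.2]
gripper_width: 0.0557
finger_force: 30.0
```

```bash
python3 look.py w2 cover housing nest nest_knob release_plate lever_grip
```

```text
6.5 [ 0.54401426 -0.27361071  0.20117432] 5.486574218829996 [ 0.15352132 -0.10269528 -1.15474419]
cover [([261.0, 213.0, 384.0, 379.0], 0.69)]
housing [([330.0, 37.0, 411.0, 151.0], 0.84)]
nest [([327.0, 43.0, 398.0, 227.0], 0.95)]
nest_knob [([326.0, 40.0, 404.0, 224.0], 0.84)]
release_plate []
lever_grip []
```

View pics/w2.png

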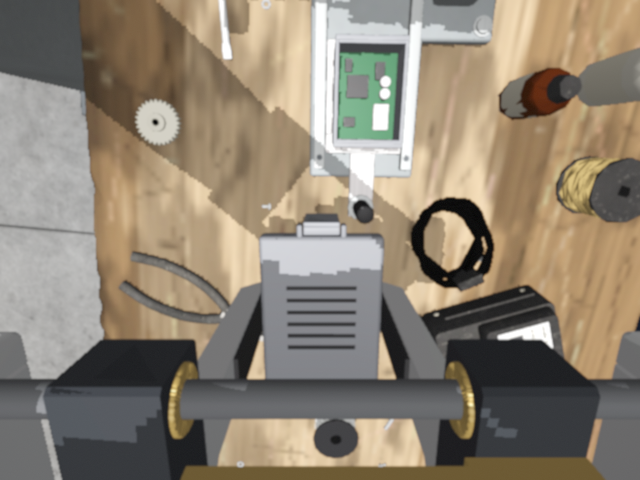

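The cover hangs square in the hand, with its lid edge from (262,237) to (383,235). The housing's rim is near (333,37) to (410,150) and the knob is at (364,211). I'll zoom in on the housing.

```bash
python3 -c "
import cv2
a=cv2.imread('pics/w2.png')[0:240,290:440];cv2.imwrite('pics/crop2.png',cv2.resize(a,None,fx=2.5*1,fy=2.5,interpolation=cv2.INTER_CUBIC))"
```

```text
(no output)
```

View pics/crop2.png

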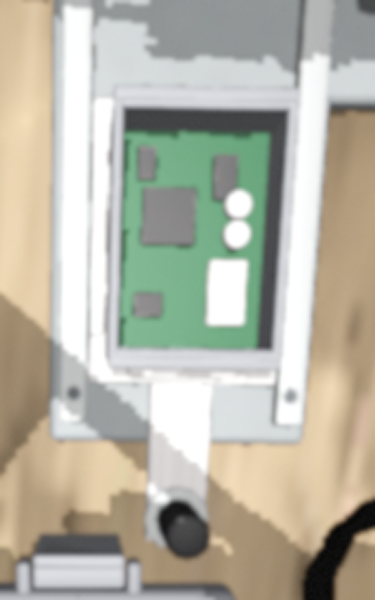

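Run:
```python
from h import *
s=r.read_state()
f=lambda u,v,z:ray('wrist',290+u/2.5,v/2.5,z,s)
P=[f(u,v,.056) for u,v in[(114,90),(300,92),(285,366),(109,364)]]
c=np.mean(P,0);x=(P[1]+P[2]-P[0]-P[3])/2;y=(P[0]+P[1]-P[2]-P[3])/2
print(c,np.linalg.norm(x),np.linalg.norm(y),np.degrees(np.arctan2(x[1],x[0])),np.degrees(np.arctan2(-y[0],y[1])))
k=f(186,535,.062);print('knob',k, 'dir',c-k,np.linalg.norm((c-k)[:2]),np.degrees(np.arctan2(-(c-k)[0],(c-k)[1])))
# in-hand cover: lid far edge z at TCP+? 
zt=s['position'][2]+.007
R,p=pose(s)
for u,v in[(262,237),(383,235)]: print('lid far corners in tool',(R.T@(ray('wrist',u,v,zt,s)-p)).round(4))
```

```text
[ 0.57068876 -0.15428513  0.056     ] 0.05627186078035485 0.07927891221531375 4.901537087755178 5.236277344110615
knob [ 0.57691821 -0.24810068  0.062     ] dir [-0.00622945  0.09381556 -0.006     ] 0.09402214938851879 3.79892356731128
lid far corners in tool [ 0.0381 -0.0267 -0.0071]
lid far corners in tool [ 0.039   0.0262 -0.007 ]
```

Run:
```python
from h import *
go(.570,-.154,.095,5.0)
```

```text
turn [0.1 0.1 0.5] shift(mm, old tool axes) [116.7  37.2 106.1] shift in new axes [116.8  36.4 106.2]
```

Emit:
servo_tool(moves=[[0,0,0.5,0.03,0.012,0,0],[0,0,0,0.045,0.012,0.02,0],[0,0,0,0.0415,0.0125,0.03,0],[0,0,0,0,0,0.035,0],[0,0,0,0,0,0.021,0]])

```text
clock: 7.48
position: [0.5687, -0.1527, 0.0924]
eef_rot: [-0.001, 0.675, 0.738, -0.0]
wrist_force: [-0.5, 0.3, -1.0]
gripper_width: 0.0556
finger_force: 30.0
```

Emit:
servo_tool(moves=[[0,0,0,0,0,0,0],[0,0,0,0,0,0,0]])

```text
clock: 7.72
position: [0.5703, -0.1546, 0.0952]
eef_rot: [0.001, 0.676, 0.737, 0.0]
wrist_force: [-0.1, -0.0, -0.8]
gripper_width: 0.0559
finger_force: 30.0
```

```bash
python3 look.py w3
python3 - <<'E'
from h import *
go(.570,-.154,.0724,5.0)
im=vision.get_image('side');a=im[215:375,270:430]
b=cv2.imread('pics/w3.png')
cv2.imwrite('pics/s3.png',np.hstack([cv2.resize(a,(400,400),interpolation=2),cv2.resize(b[0:400,120:520],(400,400))]))
E
```

```text
7.725 [ 0.57030002 -0.15455231  0.09523332] 4.962723937425916 [-0.11127333 -0.03662931 -0.77072031]
turn [ 0.2  0.1 -0. ] shift(mm, old tool axes) [ 0.8 -0.6 23.3] shift in new axes [ 0.8 -0.5 23.3]
```

View pics/s3.png

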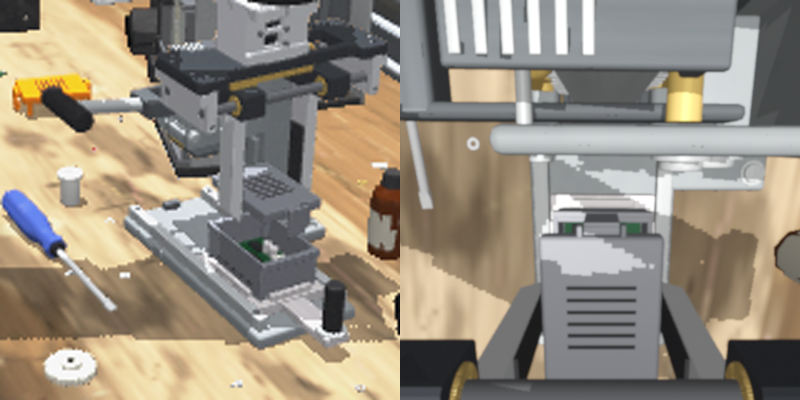

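The side view shows the cover poised above the housing. In the wrist view the housing's far rim is centred under the lid to about 1 mm, so I'll lower it.

Emit:
servo_tool(moves=[[0,0,0,0.0005,0,0.008,0],[0,0,0,0,0,0.006,0],[0,0,0,0,0,0.005,0],[0,0,0,0,0,0,0]])

```text
clock: 8.32
position: [0.569, -0.1536, 0.0743]
eef_rot: [-0.0, 0.676, 0.737, -0.0]
wrist_force: [-0.7, -0.9, -1.2]
gripper_width: 0.0559
finger_force: 30.0
```

Emit:
servo_tool(moves=[[0,0,0,0,0,0.0025,0],[0,0,0,0,0,0,0],[0,0,0,0,0,0,0]])

```text
clock: 8.7
position: [0.5697, -0.1539, 0.0727]
eef_rot: [0.0, 0.676, 0.737, 0.0]
wrist_force: [0.0, -0.6, 0.3]
gripper_width: 0.0556
finger_force: 30.0
```

Emit:
servo_tool(moves=[[0,0,0,0,0,0,1],[0,0,0,0,0,0,1],[0,0,0,0,0,0,1],[0,0,0,0,0,-0.02,1],[0,0,0,-0.01,0,-0.045,1]])

```text
clock: 9.32
position: [0.5678, -0.162, 0.1352]
eef_rot: [-0.003, 0.675, 0.737, -0.001]
wrist_force: [1.0, -0.1, -0.3]
gripper_width: 0.0941
finger_force: 0.0
```

Emit:
servo_tool(moves=[[0,0,0,-0.03,0,-0.045,1],[0,0,0,-0.05,0,0,1],[0,0,0,-0.025,0.005,0,1],[0,0,0,0,0,0,1],[0,0,0,0,0,0,1]])

```text
clock: 9.95
position: [0.5838, -0.2665, 0.1819]
eef_rot: [-0.001, 0.676, 0.737, 0.0]
wrist_force: [-0.5, 0.1, 0.4]
gripper_width: 0.094
finger_force: 0.0
```

```bash
python3 look.py w4 cover nest_knob
python3 - <<'E'
from h import *
im=vision.get_image('side');a=im[215:375,270:430]
b=cv2.imread('pics/w4.png')
cv2.imwrite('pics/s4.png',np.hstack([cv2.resize(a,(400,600),interpolation=2),cv2.resize(b[0:300,240:440],(400,600),interpolation=2)]))
E
```

```text
9.95 [ 0.58384401 -0.26649201  0.18187244] 4.994371346396982 [-0.5043934   0.1062867   0.43718481]
cover [([274.0, 16.0, 358.0, 159.0], 0.92)]
nest_knob [([280.0, 38.0, 363.0, 233.0], 0.74)]
```

View pics/s4.png

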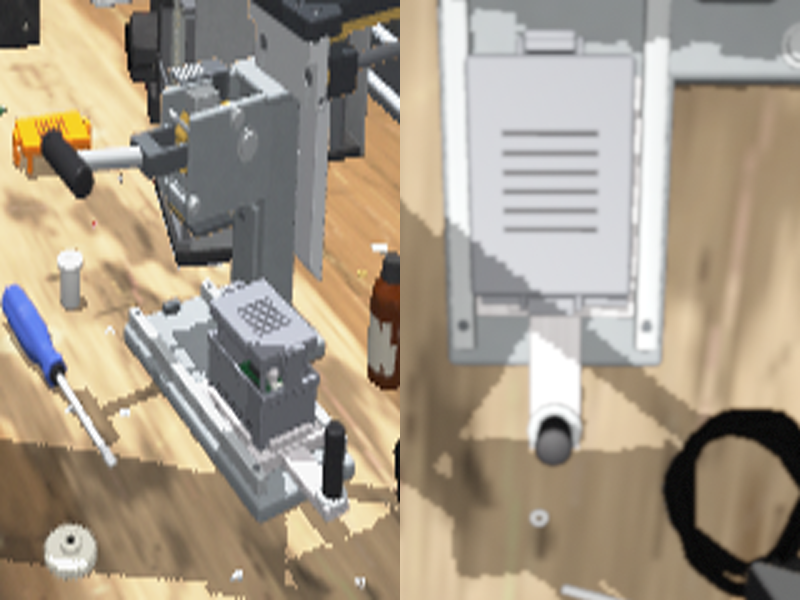

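The cover sits squarely on the housing, with both clips on the rims. The knob top is at about wrist pixel (316,223). I'll turn the hand half round so the camera stays clear of the press head, then grip the knob.

Run:
```python
from h import *
s=r.read_state();k=ray('wrist',316,222,.062,s);print(k)
P=[ray('wrist',240+(u-400)/2,v/2,.079,s) for u,v in[(468,57),(633,54),(629,296),(472,296)]]
c=np.mean(P,0);x=P[1]+P[2]-P[0]-P[3];y=P[0]+P[1]-P[2]-P[3];print('cover',c,np.linalg.norm(x)/2,np.linalg.norm(y)/2,np.degrees(np.arctan2(x[1],x[0])),np.degrees(np.arctan2(-y[0],y[1])))
```

```text
[ 0.57769606 -0.24737775  0.062     ]
cover [ 0.56952023 -0.15431766  0.079     ] 0.054022968972476444 0.07500472127685867 5.508494923201024 4.823170767837874
```

Emit:
servo_tool(moves=[[0,0,10.7,0,0,0,1],[0,0,10.7,0,0,0,1],[0,0,10.7,0,0,0,1],[0,0,10.7,0,0,0,1],[0,0,10.7,0,0,0,1]])

```text
clock: 10.78
position: [0.5843, -0.2668, 0.1825]
eef_rot: [-0.0, 0.936, 0.352, 0.0]
wrist_force: [-0.8, -1.1, 0.1]
gripper_width: 0.0942
finger_force: 0.0
```

Emit:
servo_tool(moves=[[0,0,10.7,0,0,0,1],[0,0,10.7,0,0,0,1],[0,0,10.7,0,0,0,1],[0,0,10.7,0,0,0,1],[0,0,10.7,0,0,0,1]])

```text
clock: 11.4
position: [0.5843, -0.2668, 0.1825]
eef_rot: [-0.0, 0.994, -0.107, -0.0]
wrist_force: [-1.3, -0.3, 0.1]
gripper_width: 0.094
finger_force: 0.0
```

Emit:
servo_tool(moves=[[0,0,10.7,0,0,0,1],[0,0,10.7,0,0,0,1],[0,0,10.7,0,0,0,1],[0,0,10.7,0,0,0,1],[0,0,10.7,0,0,0,1]])

```text
clock: 12.02
position: [0.5843, -0.2668, 0.1825]
eef_rot: [-0.0, 0.84, -0.543, -0.0]
wrist_force: [0.4, -0.1, -0.2]
gripper_width: 0.0938
finger_force: 0.0
```

Emit:
servo_tool(moves=[[0,0,10.7,0,0,0,1],[0,0,0,0,0,0,1],[0,0,0,0,0,0,1]])

```text
clock: 12.4
position: [0.5844, -0.2672, 0.1825]
eef_rot: [-0.0, 0.788, -0.616, 0.0]
wrist_force: [-0.6, -0.5, 0.3]
gripper_width: 0.0941
finger_force: 0.0
```

Run:
```python
from h import *
s=r.read_state();R,p=pose(s);print(s['q'])
a=np.degrees(np.arctan2(R[1,1],R[0,1]));print(a)
go(.577,-.2485,.052,a)
```

```text
[-5.63515504e-01  3.76819563e-01  1.40233382e+00  6.49380784e-05
  1.36241286e+00  2.33455608e+00]
-166.04804028717504
turn [-0.  0.  0.] shift(mm, old tool axes) [-20.    2.6 130.5] shift in new axes [-20.    2.6 130.5]
```

Emit:
servo_tool(moves=[[0,0,0,-0.0195,0.002,0.03,1],[0,0,0,0,0,0.04,1],[0,0,0,0,0,0.04,1],[0,0,0,0,0,0.024,1],[0,0,0,0,0,0,1]])

```text
clock: 13.02
position: [0.5765, -0.2458, 0.0477]
eef_rot: [-0.002, 0.788, -0.616, -0.003]
wrist_force: [-1.5, 8.0, 1.3]
gripper_width: 0.094
finger_force: 3.8
```

Emit:
servo_tool(moves=[[0,0,0,0,0,0,0],[0,0,0,0,0,0,0],[0,0,0,0,0,0,0],[0,0,0,0,0,0,0],[0,0,0,0,0,0,0]])

```text
clock: 13.65
position: [0.5778, -0.2502, 0.0486]
eef_rot: [0.0, 0.787, -0.617, 0.001]
wrist_force: [0.6, 0.6, -0.4]
gripper_width: 0.0473
finger_force: 0.0
```

Emit:
servo_tool(moves=[[0,0,0,0,0,0,0],[0,0,0,0,0,0,0],[0,0,0,0,0,0,0]])

```text
clock: 14.02
position: [0.5777, -0.2495, 0.0485]
eef_rot: [0.0, 0.787, -0.617, 0.0]
wrist_force: [0.3, -0.7, 0.8]
gripper_width: 0.0177
finger_force: 1.1
```

Emit:
servo_tool(moves=[[0,0,0,0,0,0,0],[0,0,0,0,0,0,0],[0,0,0,-0.0197,-0.0031,0,0],[0,0,0,-0.0197,-0.0031,0,0],[0,0,0,-0.0197,-0.0031,0,0]])

```text
clock: 14.65
position: [0.5736, -0.189, 0.0485]
eef_rot: [-0.0, 0.787, -0.617, 0.001]
wrist_force: [5.9, -1.0, -4.9]
gripper_width: 0.0156
finger_force: 30.0
```

Emit:
servo_tool(moves=[[0,0,0,-0.0197,-0.0031,0,0],[0,0,0,-0.012,-0.0019,0,0],[0,0,0,-0.006,-0.001,0,0],[0,0,0,0,0,0,0],[0,0,0,0,0,0,0]])

```text
clock: 15.28
position: [0.5704, -0.1497, 0.0485]
eef_rot: [-0.001, 0.787, -0.617, 0.0]
wrist_force: [5.5, 1.5, -3.8]
gripper_width: 0.0153
finger_force: 30.0
```

Emit:
servo_tool(moves=[[0,0,0,-0.0035,-0.0025,0,0],[0,0,0,0,0,0,0],[0,0,0,0,0,0,0]])

```text
clock: 15.65
position: [0.5705, -0.1495, 0.0485]
eef_rot: [0.002, 0.787, -0.617, 0.001]
wrist_force: [0.5, -7.3, -2.5]
gripper_width: 0.0152
finger_force: 30.0
```

Emit:
servo_tool(moves=[[0,0,0,0.002,0.0005,0,0.5],[0,0,0,0,0,0,0.5],[0,0,0,0,0,0,0.5],[0,0,0,0,0,0,0.5],[0,0,0,0,0,-0.03,0.5]])

```text
clock: 16.27
position: [0.5685, -0.1483, 0.076]
eef_rot: [0.001, 0.787, -0.617, -0.003]
wrist_force: [0.1, -0.4, -0.5]
gripper_width: 0.0472
finger_force: 0.0
```

Emit:
servo_tool(moves=[[0,0,0,0,0,-0.06,0],[0,0,0,0,0,-0.06,0],[0,0,0,0,0,-0.06,0],[0,0,-10,0,0,-0.02,0],[0,0,-10,0,0,0,0]])

```text
clock: 16.9
position: [0.5725, -0.15, 0.2821]
eef_rot: [-0.0, 0.883, -0.469, 0.003]
wrist_force: [-0.9, -0.7, 0.6]
gripper_width: 0.0017
finger_force: 0.0
```

Emit:
servo_tool(moves=[[0,0,0,0,0,0,0],[0,0,0,0,0,0,0]])

```text
clock: 17.15
position: [0.5707, -0.1494, 0.2777]
eef_rot: [0.0, 0.881, -0.472, -0.001]
wrist_force: [-0.5, -0.8, 0.4]
gripper_width: 0.0006
finger_force: 0.0
```

Run:
```python
from h import *
s=r.read_state();R,p=pose(s);print(s['clock'],s['q'],p)
a=np.degrees(np.arctan2(R[1,1],R[0,1]));print(a)
go(.435,-.02,.28,a)
for c in['top','side']:
    cv2.imwrite(f'pics/{c}5.png',vision.get_image(c))
    for t in['lever_grip','release_plate','nest_knob','cover']:print(c,t,[(np.round(d['bbox']).tolist(),round(d['p'],2)) for d in nets.recognise(c,t)[:3]])
```

```text
17.15 [-4.02711660e-01  2.00959890e-01  1.42803327e+00  1.38208233e-05
  1.51408484e+00  2.15184410e+00] [ 0.570713   -0.1494195   0.27770926]
-146.36528012066466
turn [ 0.   0.1 -0. ] shift(mm, old tool axes) [-182.9   41.3   -2. ] shift in new axes [-182.9   41.3   -2.3]
top lever_grip []
top release_plate []
top nest_knob []
top cover [([217.0, 227.0, 241.0, 258.0], 0.82)]
side lever_grip [([288.0, 250.0, 344.0, 266.0], 0.71), ([329.0, 295.0, 380.0, 329.0], 0.7)]
side release_plate [([282.0, 247.0, 346.0, 268.0], 0.55)]
side nest_knob [([326.0, 296.0, 378.0, 330.0], 0.58)]
side cover [([329.0, 274.0, 370.0, 299.0], 0.72), ([288.0, 227.0, 409.0, 351.0], 0.61), ([278.0, 245.0, 306.0, 259.0], 0.49)]
```

Emit:
servo_tool(moves=[[0,0,0,-0.048,0.012,-0.01,0],[0,0,0,-0.048,0.012,-0.01,0],[0,0,0,-0.048,0.012,0,0],[0,0,0,0,0,0,0],[0,0,0,0,0,0,0]])

```text
clock: 18.27
position: [0.4616, -0.0502, 0.2989]
eef_rot: [0.0, 0.882, -0.471, 0.001]
wrist_force: [-0.3, 0.2, -0.3]
gripper_width: 0.0004
finger_force: 0.0
```

```bash
python3 look.py w5 lever_grip release_plate
```

```text
18.275 [ 0.46164291 -0.05022739  0.29890139] -146.21993973860933 [-0.31492995  0.19760322 -0.26212376]
lever_grip [([173.0, 129.0, 386.0, 283.0], 0.8), ([424.0, 129.0, 459.0, 166.0], 0.18)]
release_plate [([176.0, 134.0, 253.0, 203.0], 0.62), ([89.0, 1.0, 384.0, 275.0], 0.58)]
```

View pics/w5.png

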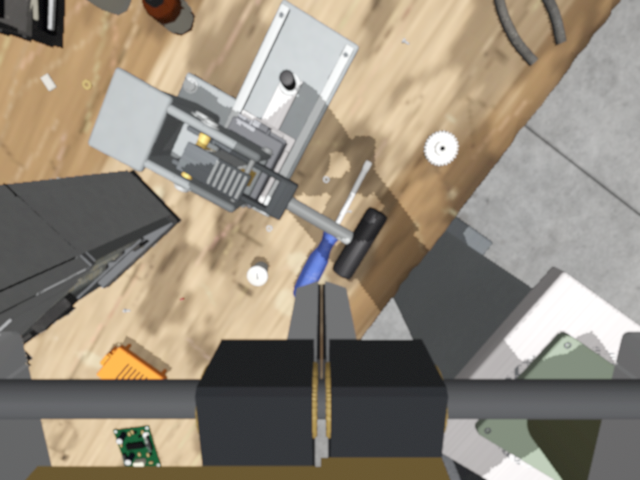

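The wrist picture shows the lever grip at about (360,243), the ridged release plate at about (228,180) and the nest knob at (288,79), with the nest under the head.

Run:
```python
from h import *
s=r.read_state();R,p=pose(s)
g=ray('wrist',360,243,.162,s);print('grip',g,ray('wrist',338,274,.16,s),ray('wrist',377,211,.16,s))
for u,v in[(228,180),(212,168),(245,188),(195,155)]:print('plate',u,v,ray('wrist',u,v,.19,s))
print('knob',ray('wrist',288,77,.062,s))
go(g[0],g[1],.19,-146.2,s)
```

```text
grip [ 0.43272432 -0.06647259  0.162     ] [ 0.43207822 -0.03305369  0.16      ] [ 0.43634859 -0.09618877  0.16      ]
plate 228 180 [ 0.546407   -0.05621733  0.19      ]
plate 212 168 [ 0.56028349 -0.05723299  0.19      ]
plate 245 188 [ 0.53317519 -0.0581015   0.19      ]
plate 195 155 [ 0.57486238 -0.05844682  0.19      ]
knob [ 0.56765253 -0.15045345  0.062     ]
turn [ 0.  -0.  -0.1] shift(mm, old tool axes) [ -3.1  33.  108.4] shift in new axes [ -3.2  33.  108.4]
```

Emit:
servo_tool(moves=[[0,0,0,-0.001,0.03,0.03,0],[0,0,0,0,0,0.045,0],[0,0,0,0,0,0.036,0],[0,0,0,0,0,0,0],[0,0,0,0,0,0,0]])

```text
clock: 19.05
position: [0.4369, -0.0665, 0.1887]
eef_rot: [-0.0, 0.882, -0.471, 0.001]
wrist_force: [0.4, -0.9, 0.6]
gripper_width: 0.0005
finger_force: 0.0
```

Emit:
servo_tool(moves=[[0,0,0,0,0,0.015,0],[0,0,0,0,0,0.015,0],[0,0,0,0,0,0.01,0],[0,0,0,0,0,0,0]])

```text
clock: 19.55
position: [0.4376, -0.0665, 0.149]
eef_rot: [-0.0, 0.882, -0.471, 0.002]
wrist_force: [1.1, -0.8, 9.4]
gripper_width: 0.0004
finger_force: 4.4
```

Emit:
servo_tool(moves=[[0,0,0,0,0,0.006,0],[0,0,0,0,0,0,0],[0,0,0,0,0,0,0]])

```text
clock: 19.92
position: [0.4379, -0.0667, 0.1482]
eef_rot: [0.0, 0.882, -0.471, 0.002]
wrist_force: [-11.5, 1.5, 40.0]
gripper_width: 0.0007
finger_force: 20.0
```

Emit:
servo_tool(moves=[[0,0,0,0,0,-0.016,0],[0,0,0,0,0,-0.016,0],[0,0,0,0,0,-0.012,0],[0,0,0,0,0,0,0],[0,0,0,0,0,0,0]])

```text
clock: 20.55
position: [0.4348, -0.0655, 0.1844]
eef_rot: [0.0, 0.882, -0.471, -0.001]
wrist_force: [-0.4, 0.7, 0.1]
gripper_width: 0.0003
finger_force: 0.0
```

Emit:
servo_tool(moves=[[0,0,0,0,0,0.012,0],[0,0,0,0,0,0.015,0],[0,0,0,0,0,0.015,0],[0,0,0,0,0,0,0],[0,0,0,0,0,0,0]])

```text
clock: 21.18
position: [0.4362, -0.0661, 0.1484]
eef_rot: [0.0, 0.882, -0.471, 0.0]
wrist_force: [-13.8, 3.2, 37.7]
gripper_width: 0.0004
finger_force: 19.1
```

Emit:
servo_tool(moves=[[0,0,0,0,0,-0.016,0],[0,0,0,0,0,-0.016,0],[0,0,0,0,0,-0.01,0],[0,0,0,0,0,0,0],[0,0,0,0,0,0,0]])

```text
clock: 21.8
position: [0.435, -0.0655, 0.1845]
eef_rot: [0.0, 0.882, -0.471, -0.001]
wrist_force: [-0.3, 0.7, 0.6]
gripper_width: 0.0002
finger_force: 0.0
```

Run:
```python
from h import *
b=vision.get_image('side');a=cv2.imread('pics/side5.png')
f=lambda i:cv2.resize(i[225:345,285:405],(400,400),interpolation=2)
cv2.imwrite('pics/s6.png',np.hstack([f(a),f(b)]))
```

```text
(no output)
```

View pics/s6.png

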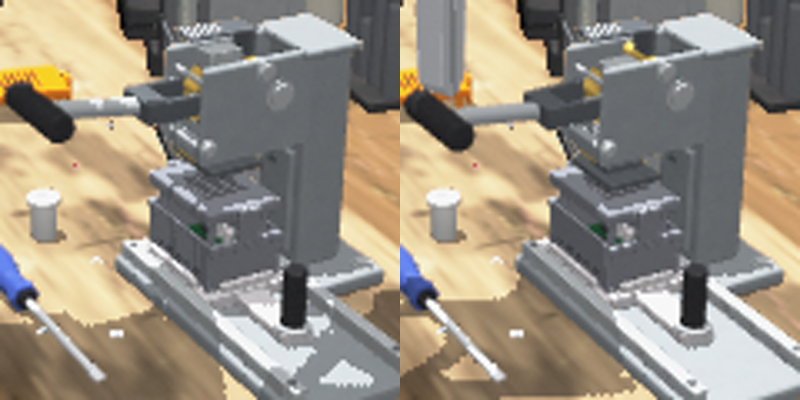

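The second panel shows the ram pad about two teeth lower than the first and the lever back at rest. I'll do two more strokes, which is safe whichever tooth it started on.

Emit:
servo_tool(moves=[[0,0,0,0,0,0.012,0],[0,0,0,0,0,0.015,0],[0,0,0,0,0,0.013,0],[0,0,0,0,0,0,0],[0,0,0,0,0,0,0]])

```text
clock: 22.48
position: [0.4363, -0.0661, 0.1487]
eef_rot: [0.0, 0.882, -0.471, 0.0]
wrist_force: [-9.5, 1.9, 26.0]
gripper_width: 0.0007
finger_force: 13.0
```

Emit:
servo_tool(moves=[[0,0,0,0,0,-0.016,0],[0,0,0,0,0,-0.014,0],[0,0,0,0,0,-0.01,0],[0,0,0,0,0,0,0],[0,0,0,0,0,0,0]])

```text
clock: 23.1
position: [0.4351, -0.0655, 0.1847]
eef_rot: [0.0, 0.882, -0.471, -0.001]
wrist_force: [-0.7, -0.3, 0.0]
gripper_width: 0.0003
finger_force: 0.0
```

Emit:
servo_tool(moves=[[0,0,0,0,0,0.012,0],[0,0,0,0,0,0.015,0],[0,0,0,0,0,0.013,0],[0,0,0,0,0,0,0],[0,0,0,0,0,0,0]])

```text
clock: 23.72
position: [0.4363, -0.0661, 0.1487]
eef_rot: [0.0, 0.882, -0.471, 0.0]
wrist_force: [-8.5, 3.5, 26.1]
gripper_width: 0.0009
finger_force: 13.3
```

Emit:
servo_tool(moves=[[0,0,0,0,0,-0.016,0],[0,0,0,0,0,-0.014,0],[0,0,0,0,0,-0.01,0],[0,0,0,0,0,0,0],[0,0,0,0,0,0,0]])

```text
clock: 24.35
position: [0.4351, -0.0656, 0.1847]
eef_rot: [0.0, 0.882, -0.471, -0.001]
wrist_force: [0.2, 0.1, -0.5]
gripper_width: 0.0007
finger_force: 0.0
```

Run:
```python
from h import *
b=vision.get_image('side');cv2.imwrite('pics/side7.png',b);a=cv2.imread('pics/side5.png').copy()
b=b.copy()
f=lambda i:cv2.resize(i[255:325,315:385],(400,400),interpolation=0)
cv2.imwrite('pics/s7.png',np.hstack([f(a),f(b)]))
th=np.radians(4.5);X=np.array([np.cos(th),np.sin(th),0]);Y=np.array([-np.sin(th),np.cos(th),0]);O=np.array([.5634,-.0548,0])
def px(x,y,z):
    q=proj('side',O+x*X+y*Y+[0,0,z]);return ((q-[315,255])*400/70).round(0)
print('cover corner set/home',px(.028,-.038,.079),px(.028,-.038,.066),px(-.028,-.038,.079),px(-.028,-.038,.066),'housing top',px(-.028,-.038,.056))
for t in(0,4.6,9.6,14.6,19.6,24.6,29.6):print(t,px(-.02,-.026,.0966-t/1e3),px(.02,-.026,.0966-t/1e3))
```

```text
cover corner set/home [313. 165.] [312. 195.] [189. 196.] [187. 227.] housing top [187. 251.]
0 [191. 137.] [280. 115.]
4.6 [191. 148.] [280. 126.]
9.6 [190. 160.] [279. 138.]
14.6 [190. 172.] [279. 150.]
19.6 [190. 184.] [278. 161.]
24.6 [189. 195.] [277. 173.]
29.6 [189. 207.] [277. 184.]
```

View pics/s7.png

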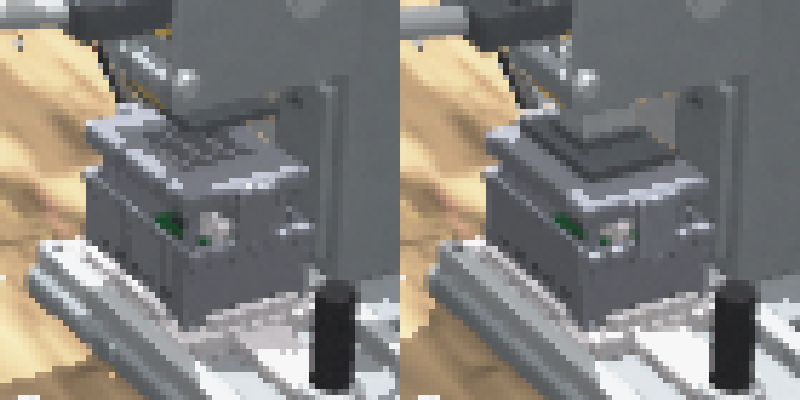

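The pad corner moved from (192,133) to about (188,178), so the ram was right up at the start and is now at 19.6 mm. That means two more strokes.

Emit:
servo_tool(moves=[[0,0,0,0,0,0.012,0],[0,0,0,0,0,0.015,0],[0,0,0,0,0,0.013,0],[0,0,0,0,0,0,0],[0,0,0,0,0,0,0]])

```text
clock: 25.02
position: [0.4363, -0.0662, 0.1487]
eef_rot: [0.0, 0.882, -0.471, 0.0]
wrist_force: [-8.3, 2.1, 25.9]
gripper_width: 0.0002
finger_force: 12.9
```

Emit:
servo_tool(moves=[[0,0,0,0,0,-0.016,0],[0,0,0,0,0,-0.014,0],[0,0,0,0,0,-0.01,0],[0,0,0,0,0,0,0],[0,0,0,0,0,0,0]])

```text
clock: 25.65
position: [0.4351, -0.0655, 0.1847]
eef_rot: [0.0, 0.882, -0.471, -0.001]
wrist_force: [-0.3, -0.2, -0.5]
gripper_width: 0.0004
finger_force: 0.0
```

Emit:
servo_tool(moves=[[0,0,0,0,0,0.012,0],[0,0,0,0,0,0.015,0],[0,0,0,0,0,0.013,0],[0,0,0,0,0,0,0],[0,0,0,0,0,0,0]])

```text
clock: 26.28
position: [0.4363, -0.0661, 0.1487]
eef_rot: [0.0, 0.882, -0.471, 0.0]
wrist_force: [-9.1, 1.0, 27.2]
gripper_width: 0.0002
finger_force: 13.5
```

Emit:
servo_tool(moves=[[0,0,0,0,0,-0.016,0],[0,0,0,0,0,-0.014,0],[0,0,0,0,0,-0.01,0],[0,0,0,0,0,0,0],[0,0,0,0,0,0,0]])

```text
clock: 26.9
position: [0.435, -0.0655, 0.1846]
eef_rot: [0.0, 0.882, -0.471, -0.001]
wrist_force: [-0.6, 0.5, -0.1]
gripper_width: 0.0003
finger_force: 0.0
```

Run:
```python
from h import *
b=vision.get_image('side');cv2.imwrite('pics/side8.png',b);a=cv2.imread('pics/side7.png')
f=lambda i:cv2.resize(i[255:325,315:385],(400,400),interpolation=0)
cv2.imwrite('pics/s8.png',np.hstack([f(a),f(b)]))
```

```text
(no output)
```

View pics/s8.png

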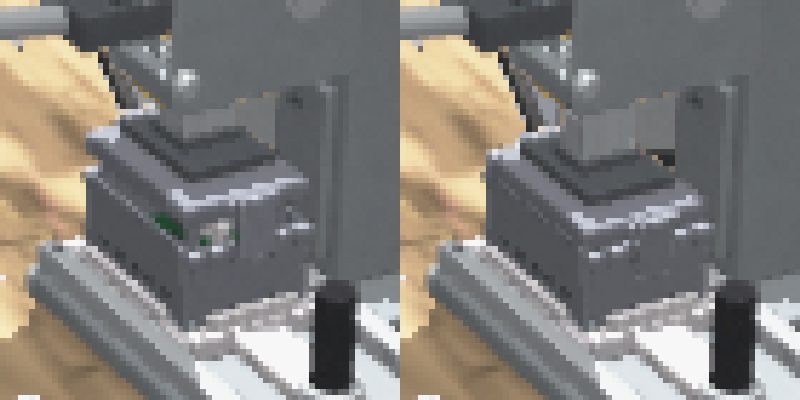

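Emit:
servo_tool(moves=[[0,0,0,0,0,0.008,0],[0,0,0,0,0,0.004,0],[0,0,0,0,0,0.004,0],[0,0,0,0,0,0,0]])

```text
clock: 27.45
position: [0.4352, -0.0658, 0.1692]
eef_rot: [0.0, 0.882, -0.471, -0.001]
wrist_force: [-2.6, -0.5, 3.8]
gripper_width: 0.0004
finger_force: 1.7
```

Emit:
servo_tool(moves=[[0,0,0,0,0,0.003,0],[0,0,0,0,0,0,0]])

```text
clock: 27.7
position: [0.4353, -0.0658, 0.1666]
eef_rot: [0.0, 0.882, -0.471, -0.0]
wrist_force: [-4.2, 0.5, 6.1]
gripper_width: 0.0004
finger_force: 2.9
```

Emit:
servo_tool(moves=[[0,0,0,0,0,0.003,0],[0,0,0,0,0,0,0]])

```text
clock: 27.95
position: [0.4353, -0.0659, 0.1646]
eef_rot: [0.0, 0.882, -0.471, -0.0]
wrist_force: [-5.7, 0.2, 12.2]
gripper_width: 0.0003
finger_force: 5.8
```

Emit:
servo_tool(moves=[[0,0,0,0,0,0.003,0],[0,0,0,0,0,0,0],[0,0,0,0,0,0,0]])

```text
clock: 28.32
position: [0.4353, -0.0659, 0.1628]
eef_rot: [0.0, 0.882, -0.471, -0.0]
wrist_force: [-9.6, 1.4, 18.8]
gripper_width: 0.0002
finger_force: 8.9
```

Emit:
servo_tool(moves=[[0,0,0,0,0,0.003,0],[0,0,0,0,0,0,0],[0,0,0,0,0,0,0]])

```text
clock: 28.7
position: [0.4353, -0.0659, 0.1609]
eef_rot: [0.001, 0.882, -0.471, -0.0]
wrist_force: [-10.7, 1.3, 24.0]
gripper_width: 0.0006
finger_force: 12.1
```

Emit:
servo_tool(moves=[[0,0,0,0,0,-0.015,0],[0,0,0,0,0,-0.015,0],[0,0,0,0,0,-0.045,0],[0,0,0,0.0185,-0.0335,0,0],[0,0,0,0.0185,-0.0335,0,0]])

```text
clock: 29.32
position: [0.5136, -0.0593, 0.2336]
eef_rot: [-0.0, 0.882, -0.471, 0.001]
wrist_force: [-1.0, -0.8, -1.2]
gripper_width: 0.0006
finger_force: 0.0
```

Emit:
servo_tool(moves=[[0,0,0,0.018,-0.0335,0,0],[0,0,0,0,0,0,0],[0,0,0,0,0,0.02,0],[0,0,0,0,0,0,0]])

```text
clock: 29.82
position: [0.5476, -0.0552, 0.2105]
eef_rot: [0.001, 0.882, -0.471, -0.002]
wrist_force: [-0.5, 0.5, 0.2]
gripper_width: 0.0005
finger_force: 0.0
```

Emit:
servo_tool(moves=[[0,0,0,0,0,0.006,0],[0,0,0,0,0,0.006,0],[0,0,0,0,0,0.003,0],[0,0,0,0,0,0,0],[0,0,0,0,0,0,0]])

```text
clock: 30.45
position: [0.5482, -0.056, 0.1982]
eef_rot: [0.001, 0.882, -0.471, -0.001]
wrist_force: [-5.1, 0.0, 4.3]
gripper_width: 0.0005
finger_force: 2.8
```

Contact, and the plate is moving with about 4 N. I'll press further and hold.

Emit:
servo_tool(moves=[[0,0,0,0,0,0.003,0],[0,0,0,0,0,0,0],[0,0,0,0,0,0,0],[0,0,0,0,0,0,0],[0,0,0,0,0,0,0]])

```text
clock: 31.08
position: [0.5481, -0.0561, 0.1969]
eef_rot: [0.001, 0.882, -0.471, -0.001]
wrist_force: [-8.6, 0.2, 12.5]
gripper_width: 0.0004
finger_force: 6.7
```

Emit:
servo_tool(moves=[[0,0,0,0,0,0.001,0],[0,0,0,0,0,0,0],[0,0,0,0,0,0,0],[0,0,0,0,0,0,0],[0,0,0,0,0,0,0]])

```text
clock: 31.7
position: [0.5481, -0.0562, 0.1968]
eef_rot: [0.001, 0.882, -0.471, -0.001]
wrist_force: [-10.2, 0.2, 15.1]
gripper_width: 0.0002
finger_force: 8.6
```

Run:
```python
from h import *
b=vision.get_image('side');cv2.imwrite('pics/side9.png',b)
d=[cv2.imread(f'pics/side{i}.png')[255:325,315:385].astype(int) for i in(5,8,9)]
# pad/cover-top zone difference against raised(5) and lowered(8)
z=(slice(18,32),slice(22,52))
g=[x.mean(2)[z] for x in d]
print('vs raised',abs(g[2]-g[0]).mean(),'vs lowered',abs(g[2]-g[1]).mean(),'raised vs lowered',abs(g[1]-g[0]).mean())
for x in d:print(x.mean(2)[10:42:2,34].round().astype(int))
```

```text
vs raised 37.35476190476191 vs lowered 6.576984126984128 raised vs lowered 38.11269841269841
[106 112 128 111 108  88  72  83 120  84 124 126 118  93  96 104]
[105 113 128 111 110 122 124 123 123  80  87  89  71 122 126 116]
[105 112 125 111 109 122 123 123 107  70  88  88  69 126 125 116]
```

The ram is still down. I'll check numerically whether the lever is at rest and where the plate really is.

Run:
```python
from h import *
ims={i:cv2.imread(f'pics/side{i}.png').astype(int).mean(2) for i in(5,8,9)}
# lever shaft zone between grip and head: rows 245-275 at columns 315..330
for c in(300,306,322,328):
    print(c,{i:ims[i][244:276:2,c].round().astype(int).tolist() for i in ims})
th=np.radians(4.5);X=np.array([np.cos(th),np.sin(th),0]);Y=np.array([-np.sin(th),np.cos(th),0]);O=np.array([.5634,-.0548,0])
d=r.read_state()['position']-O;print('tip in press',d@X,d@Y)
for t in['lever_grip','release_plate','cover']:print(t,[(np.round(q['bbox']).tolist(),round(q['p'],2)) for q in nets.recognise('side',t)[:3]])
# initial top view: plate bbox centre at .19 with the knob bias
print('plate top cam',ray('top',351,204,.19),ray('side',350,239,.19))
```

```text
300 {5: [190, 164, 165, 164, 121, 108, 49, 44, 43, 39, 38, 34, 192, 173, 163, 193], 8: [113, 135, 138, 137, 137, 121, 139, 70, 44, 44, 40, 38, 38, 129, 163, 193], 9: [191, 164, 166, 165, 122, 108, 129, 47, 44, 44, 39, 37, 34, 166, 162, 193]}
306 {5: [207, 194, 182, 175, 169, 170, 166, 136, 68, 46, 42, 117, 156, 149, 180, 170], 8: [207, 195, 181, 174, 171, 170, 135, 170, 141, 96, 51, 43, 94, 148, 180, 171], 9: [207, 194, 181, 175, 169, 169, 148, 163, 124, 64, 42, 44, 151, 149, 180, 171]}
322 {5: [204, 211, 213, 213, 110, 235, 171, 118, 214, 210, 209, 210, 209, 191, 159, 154], 8: [205, 212, 214, 214, 165, 70, 168, 152, 115, 207, 209, 210, 210, 192, 161, 155], 9: [204, 211, 214, 215, 155, 71, 235, 161, 117, 210, 209, 210, 209, 191, 159, 153]}
328 {5: [212, 185, 196, 143, 143, 146, 74, 59, 59, 174, 219, 215, 179, 192, 193, 164], 8: [212, 186, 196, 210, 87, 88, 87, 63, 60, 59, 215, 215, 179, 191, 194, 166], 9: [212, 185, 197, 184, 144, 143, 132, 66, 64, 62, 217, 215, 178, 192, 193, 165]}
tip in press -0.015364460052589343 -0.00015986665346531207
lever_grip [([288.0, 245.0, 345.0, 270.0], 0.93)]
release_plate [([337.0, 230.0, 362.0, 247.0], 0.61), ([290.0, 248.0, 341.0, 270.0], 0.55)]
cover [([327.0, 281.0, 369.0, 304.0], 0.74), ([277.0, 245.0, 306.0, 259.0], 0.73), ([290.0, 358.0, 311.0, 370.0], 0.39)]
plate top cam [ 0.55426292 -0.05086277  0.19      ] [ 0.54412267 -0.08510064  0.19      ]
```

Emit:
servo_tool(moves=[[0,0,0,0,0,-0.01,0],[0,0,0,0,0,-0.015,0],[0,0,0,0,0,0,0],[0,0,0,0,0,0,0]])

```text
clock: 32.4
position: [0.5497, -0.0556, 0.2182]
eef_rot: [0.0, 0.882, -0.471, -0.0]
wrist_force: [0.2, -0.2, -0.0]
gripper_width: 0.0004
finger_force: 0.0
```

Run:
```python
from h import *
cv2.imwrite('pics/side10.png',vision.get_image('side'))
ims={i:cv2.imread(f'pics/side{i}.png').astype(np.float32).mean(2) for i in(0,5,7,8,9,10)}
# lever grip+shaft vertical shift vs rest (5), by template search
def sh(i,box,ref=5,rng=10):
    x0,y0,x1,y1=box;k=4
    T=cv2.resize(ims[ref][y0:y1,x0:x1],None,fx=k,fy=k,interpolation=2)
    S=cv2.resize(ims[i][y0-rng:y1+rng,x0-3:x1+3],None,fx=k,fy=k,interpolation=2)
    m=cv2.matchTemplate(S,T,cv2.TM_CCOEFF_NORMED);_,v,_,p=cv2.minMaxLoc(m);return round(p[0]/k-3,2),round(p[1]/k-rng,2),round(v,2)
for i in ims:print(i,'grip',sh(i,(287,249,313,272)),'fork',sh(i,(325,247,345,264)),'pad',sh(i,(330,270,358,284),8))
```

```text
0 grip (0.0, 0.0, 0.98) fork (0.0, 0.0, 0.99) pad (0.0, 0.0, 0.7)
5 grip (0.0, 0.0, 1.0) fork (0.0, 0.0, 1.0) pad (-0.75, -2.5, 0.54)
7 grip (0.0, 2.5, 0.95) fork (-0.25, 0.75, 0.82) pad (-1.25, -3.5, 0.74)
8 grip (0.0, 2.5, 0.95) fork (-0.25, 0.75, 0.81) pad (0.0, 0.0, 1.0)
9 grip (-0.25, 1.5, 0.97) fork (0.0, 0.5, 0.92) pad (0.0, -0.25, 0.9)
10 grip (-0.25, 1.5, 0.97) fork (0.0, 0.5, 0.91) pad (0.0, -0.25, 0.9)
```

The lever rests about 3 mm low, so the drive pawl probably still holds the ram. I'll take the grip from above and ease the lever up to rest.

Emit:
servo_tool(moves=[[0,0,0,0,0,-0.03,0.5],[0,0,0,-0.0185,0.0336,0,0.5],[0,0,0,-0.0185,0.0336,0,0.5],[0,0,0,-0.0185,0.0337,0,0.5],[0,0,10,0,0,0,0.5]])

```text
clock: 33.08
position: [0.4325, -0.0653, 0.2474]
eef_rot: [0.0, 0.836, -0.549, -0.001]
wrist_force: [0.5, -1.1, 0.1]
gripper_width: 0.0454
finger_force: 0.0
```

Emit:
servo_tool(moves=[[0,0,10,0,0,0,0.5],[0,0,4.5,0,0,0.03,0.5],[0,0,0,0,0,0.03,0.5],[0,0,0,0,0,0.03,0.5],[0,0,0,0,0,0,0.5]])

```text
clock: 33.7
position: [0.4349, -0.0656, 0.1589]
eef_rot: [0.0, 0.762, -0.648, -0.001]
wrist_force: [-3.9, 1.0, 11.3]
gripper_width: 0.047
finger_force: 5.5
```

Run:
```python
from h import *
s=r.read_state();R,p=pose(s);a=np.degrees(np.arctan2(R[1,1],R[0,1]));print(s['q'],a,s['wrist_force'])
go(.435,-.066,.153,a)
```

```text
[-3.46895393e-01 -2.29493724e-02  1.92359982e+00 -1.86760424e-04
  1.24235328e+00  2.63280091e+00] -170.72054356681167 [-3.87631367  0.99579328 11.25100786]
turn [ 0.1  0.  -0. ] shift(mm, old tool axes) [ 0.4 -0.1  5.9] shift in new axes [ 0.4 -0.1  5.9]
```

Emit:
servo_tool(moves=[[0,0,0,0,0,-0.02,0.5],[0,0,0,0,0,-0.022,0.5],[0,0,0,0.02,0,0,0.5],[0,0,0,0,0,0,0.5],[0,0,0,0,0,0.02,0.5]])

```text
clock: 34.33
position: [0.4391, -0.0854, 0.181]
eef_rot: [-0.001, 0.762, -0.648, 0.001]
wrist_force: [0.0, 0.5, 0.1]
gripper_width: 0.0467
finger_force: 0.0
```

Emit:
servo_tool(moves=[[0,0,0,0,0,0.015,0.5],[0,0,0,0,0,0.011,0.5],[0,0,0,0,0,0,0.5],[0,0,0,0,0,0,0.5]])

```text
clock: 34.83
position: [0.4386, -0.0854, 0.1548]
eef_rot: [-0.0, 0.762, -0.648, 0.0]
wrist_force: [-0.4, -0.5, -0.5]
gripper_width: 0.0467
finger_force: 0.0
```

Run:
```python
from h import *
cv2.imwrite('pics/side11.png',vision.get_image('side'))
ims={i:cv2.imread(f'pics/side{i}.png').astype(np.float32).mean(2) for i in(5,8,9,11)}
def sh(i,box,ref=5,rng=10):
    x0,y0,x1,y1=box;k=4
    T=cv2.resize(ims[ref][y0:y1,x0:x1],None,fx=k,fy=k,interpolation=2)
    S=cv2.resize(ims[i][y0-rng:y1+rng,x0-3:x1+3],None,fx=k,fy=k,interpolation=2)
    m=cv2.matchTemplate(S,T,cv2.TM_CCOEFF_NORMED);_,v,_,p=cv2.minMaxLoc(m);return round(p[0]/k-3,2),round(p[1]/k-rng,2),round(v,2)
for i in ims:print(i,'fork',sh(i,(325,247,345,264)),'pad',sh(i,(330,270,358,284),8),'cover',sh(i,(330,286,370,296),8))
```

```text
5 fork (0.0, 0.0, 1.0) pad (-0.75, -2.5, 0.54) cover (0.0, -5.75, 0.6)
8 fork (-0.25, 0.75, 0.81) pad (0.0, 0.0, 1.0) cover (0.0, 0.0, 1.0)
9 fork (0.0, 0.5, 0.92) pad (0.0, -0.25, 0.9) cover (0.0, -0.25, 0.72)
11 fork (-0.25, 0.75, 0.82) pad (0.0, 0.0, 0.98) cover (0.0, 0.0, 0.9)
```

Emit:
servo_tool(moves=[[0,0,0,0,0,0,0],[0,0,0,0,0,0,0],[0,0,0,0,0,0,0],[0,0,0,0,0,0,0],[0,0,0,0,0,0,0]])

```text
clock: 35.5
position: [0.4347, -0.086, 0.1534]
eef_rot: [0.003, 0.762, -0.648, -0.003]
wrist_force: [-8.1, -2.9, 1.5]
gripper_width: 0.0194
finger_force: 29.6
```

Emit:
servo_tool(moves=[[0,0,0,0,0,-0.002,0],[0,0,0,0,0,-0.002,0],[0,0,0,0,0,0,0]])

```text
clock: 35.88
position: [0.4348, -0.086, 0.157]
eef_rot: [0.003, 0.762, -0.648, -0.003]
wrist_force: [-4.8, -3.5, -1.3]
gripper_width: 0.0195
finger_force: 29.6
```

Emit:
servo_tool(moves=[[0,0,0,0,0,-0.002,0],[0,0,0,0,0,0,0]])

```text
clock: 36.12
position: [0.4349, -0.086, 0.1588]
eef_rot: [0.003, 0.762, -0.648, -0.003]
wrist_force: [-5.4, -3.2, -1.6]
gripper_width: 0.0195
finger_force: 29.9
```

Emit:
servo_tool(moves=[[0,0,0,0,0,-0.002,0],[0,0,0,0,0,0,0]])

```text
clock: 36.38
position: [0.435, -0.086, 0.1607]
eef_rot: [0.003, 0.762, -0.648, -0.003]
wrist_force: [-4.6, -3.8, -3.0]
gripper_width: 0.0195
finger_force: 29.9
```

```bash
cat > sh.py <<'E'
import sys
from h import *
n=sys.argv[1];cv2.imwrite(f'pics/side{n}.png',vision.get_image('side'))
ims={i:cv2.imread(f'pics/side{i}.png').astype(np.float32).mean(2) for i in('5','8','9',n)}
def sh(i,box,ref='5',rng=10):
    x0,y0,x1,y1=box;k=4
    T=cv2.resize(ims[ref][y0:y1,x0:x1],None,fx=k,fy=k,interpolation=2)
    S=cv2.resize(ims[i][y0-rng:y1+rng,x0-3:x1+3],None,fx=k,fy=k,interpolation=2)
    m=cv2.matchTemplate(S,T,cv2.TM_CCOEFF_NORMED);_,v,_,p=cv2.minMaxLoc(m);return round(p[0]/k-3,2),round(p[1]/k-rng,2),round(v,2)
print('grip',sh(n,(287,249,313,272)),'fork',sh(n,(325,247,345,264)),'pad',sh(n,(330,270,358,284),'8'),'cover',sh(n,(330,286,370,296),'8'))
g=[ims[i][273:287,337:367] for i in('5','8',n)];print('vs raised',abs(g[2]-g[0]).mean(),'vs lowered',abs(g[2]-g[1]).mean())
E
python3 sh.py 12
```

```text
grip (2.0, 0.75, 0.59) fork (0.0, 0.0, 0.91) pad (0.0, 0.0, 0.98) cover (0.0, 0.0, 0.9)
vs raised 38.74762 vs lowered 1.274603
```

Emit:
servo_tool(moves=[[0,0,0,0,0,-0.002,0],[0,0,0,0,0,0,0]])

```text
clock: 36.67
position: [0.435, -0.086, 0.1612]
eef_rot: [0.003, 0.762, -0.648, -0.003]
wrist_force: [-2.5, -6.2, -12.8]
gripper_width: 0.0199
finger_force: 29.9
```

Emit:
servo_tool(moves=[[0,0,0,0,0,-0.0015,0],[0,0,0,0,0,0,0]])

```text
clock: 36.92
position: [0.4349, -0.0859, 0.1613]
eef_rot: [0.003, 0.762, -0.648, -0.003]
wrist_force: [0.8, -6.3, -20.9]
gripper_width: 0.0192
finger_force: 29.9
```

Emit:
servo_tool(moves=[[0,0,0,0,0,0.002,0],[0,0,0,0,0,0,0.5],[0,0,0,0,0,0,0.5],[0,0,0,0,0,0,0.5],[0,0,0,0,0,-0.03,0.5]])

```text
clock: 37.55
position: [0.4369, -0.0845, 0.1927]
eef_rot: [0.0, 0.762, -0.648, -0.002]
wrist_force: [0.3, 0.8, 0.2]
gripper_width: 0.0472
finger_force: 0.0
```

Emit:
servo_tool(moves=[[0,0,0,0,0,-0.04,0],[0,0,0,0,0,0,0],[0,0,0,0,0,0,0]])

```text
clock: 37.92
position: [0.4382, -0.0851, 0.2337]
eef_rot: [-0.0, 0.762, -0.648, 0.0]
wrist_force: [0.2, -0.2, -0.4]
gripper_width: 0.0203
finger_force: 0.0
```

```bash
python3 sh.py 13
python3 - <<'E'
from h import *
s=r.read_state();R,p=pose(s);a=np.degrees(np.arctan2(R[1,1],R[0,1]));print(s['clock'],a)
go(.549,-.055,.212,a)
E
```

```text
grip (0.0, 0.0, 0.98) fork (0.0, 0.0, 0.93) pad (0.0, 0.0, 0.98) cover (0.0, 0.0, 0.84)
vs raised 38.711906 vs lowered 1.2277774
37.975 -170.7179031026356
turn [ 0.1  0.1 -0. ] shift(mm, old tool axes) [ -11.6 -114.7   20.9] shift in new axes [ -11.6 -114.7   21. ]
```

The lever is now truly at rest, so I'll press the release plate again.

Emit:
servo_tool(moves=[[0,0,0,-0.004,-0.038,0,0],[0,0,0,-0.004,-0.038,0,0],[0,0,0,-0.0036,-0.0387,0,0],[0,0,0,0,0,0.015,0],[0,0,0,0,0,0.009,0]])

```text
clock: 38.6
position: [0.5476, -0.055, 0.207]
eef_rot: [0.001, 0.762, -0.648, -0.002]
wrist_force: [-0.1, 0.3, -0.9]
gripper_width: 0.0004
finger_force: 0.0
```

Emit:
servo_tool(moves=[[0,0,0,0,0,0.006,0],[0,0,0,0,0,0.006,0],[0,0,0,0,0,0.003,0],[0,0,0,0,0,0.001,0],[0,0,0,0,0,0,0]])

```text
clock: 39.22
position: [0.5475, -0.0557, 0.1963]
eef_rot: [0.001, 0.762, -0.648, -0.001]
wrist_force: [-10.6, 0.7, 14.1]
gripper_width: 0.0007
finger_force: 8.1
```

Emit:
servo_tool(moves=[[0,0,0,0,0,0,0],[0,0,0,0,0,0,0],[0,0,0,0,0,0,0],[0,0,0,0,0,0,0]])

```text
clock: 39.72
position: [0.5475, -0.0557, 0.1963]
eef_rot: [0.001, 0.762, -0.648, -0.001]
wrist_force: [-9.7, 1.2, 14.5]
gripper_width: 0.0004
finger_force: 8.0
```

```bash
python3 sh.py 14
```

```text
grip (0.0, 0.0, 1.0) fork (0.0, 0.0, 0.93) pad (0.0, 0.0, 0.68) cover (0.0, -0.25, 0.66)
vs raised 27.58651 vs lowered 19.684921
```

Run:
```python
import cv2
for i in(5,13,14):
    a=cv2.imread(f'pics/side{i}.png').mean(2)
    for c in(342,350,356):print(i,c,a[268:300,c].round().astype(int).tolist())
```

```text
5 342 [133, 108, 102, 96, 96, 76, 126, 202, 135, 123, 89, 85, 102, 104, 123, 200, 208, 197, 107, 85, 81, 85, 93, 94, 74, 51, 127, 105, 85, 91, 91, 92]
5 350 [107, 110, 107, 107, 107, 107, 89, 88, 86, 70, 89, 85, 83, 85, 103, 86, 121, 125, 126, 125, 125, 106, 94, 91, 132, 138, 136, 139, 83, 50, 121, 111]
5 356 [104, 105, 106, 106, 96, 89, 89, 71, 68, 120, 123, 124, 105, 86, 122, 124, 125, 125, 202, 195, 116, 72, 84, 78, 83, 78, 97, 88, 81, 96, 96, 93]
13 342 [103, 95, 93, 92, 97, 131, 118, 116, 116, 209, 120, 92, 82, 63, 79, 89, 88, 67, 75, 121, 125, 126, 124, 110, 85, 82, 93, 88, 84, 82, 83, 82]
13 350 [108, 111, 107, 108, 107, 107, 114, 123, 124, 124, 123, 125, 124, 124, 94, 70, 77, 87, 89, 90, 89, 71, 91, 122, 125, 125, 126, 97, 94, 91, 110, 112]
13 356 [105, 105, 105, 105, 122, 117, 117, 119, 118, 119, 119, 117, 103, 87, 72, 86, 87, 89, 89, 71, 69, 122, 126, 125, 202, 136, 87, 85, 91, 103, 87, 83]
14 342 [102, 95, 92, 92, 96, 75, 121, 115, 114, 207, 162, 127, 124, 125, 124, 105, 103, 104, 121, 124, 125, 203, 207, 165, 101, 91, 94, 88, 84, 82, 92, 91]
14 350 [106, 110, 107, 106, 105, 107, 88, 88, 86, 70, 91, 121, 125, 106, 103, 105, 103, 86, 120, 89, 84, 120, 124, 126, 126, 129, 182, 108, 93, 92, 109, 110]
14 356 [104, 104, 105, 105, 97, 88, 90, 72, 68, 115, 118, 117, 117, 129, 124, 124, 125, 90, 121, 89, 122, 124, 125, 124, 125, 122, 84, 86, 91, 104, 88, 81]
```

The pad is back at its raised rows and the cover stays home. Next I'll lift off, take the knob and draw the nest out.

Emit:
servo_tool(moves=[[0,0,0,0,0,-0.01,0],[0,0,0,0,0,-0.03,0.5],[0,0,0,0.048,-0.004,0,0.5],[0,0,0,0.0485,-0.004,0,0.5],[0,0,0,0,0,0,0.5]])

```text
clock: 40.4
position: [0.5734, -0.1525, 0.2337]
eef_rot: [-0.0, 0.761, -0.649, 0.001]
wrist_force: [0.2, 0.9, 0.5]
gripper_width: 0.0371
finger_force: 0.0
```

Run:
```python
from h import *
s=r.read_state();R,p=pose(s);a=np.degrees(np.arctan2(R[1,1],R[0,1]))
go(.5705,-.1495,.0485,a)
```

```text
turn [-0.1 -0.1 -0. ] shift(mm, old tool axes) [ -3.6   2.6 185.2] shift in new axes [ -3.4   2.4 185.2]
```

Emit:
servo_tool(moves=[[0,0,0,-0.003,0.0025,0,0.5],[0,0,0,0,0,0.05,0.5],[0,0,0,0,0,0.05,0.5],[0,0,0,0,0,0.05,0.5],[0,0,0,0,0,0.034,0.5]])

```text
clock: 41.02
position: [0.5682, -0.1443, 0.0475]
eef_rot: [0.0, 0.763, -0.647, -0.002]
wrist_force: [0.6, 0.1, 0.6]
gripper_width: 0.0469
finger_force: 0.0
```

Emit:
servo_tool(moves=[[0,0,0,0,0,0,0.5],[0,0,0,0,0,0,0],[0,0,0,0,0,0,0],[0,0,0,0,0,0,0],[0,0,0,0,0,0,0]])

```text
clock: 41.65
position: [0.5701, -0.1474, 0.0514]
eef_rot: [0.0, 0.762, -0.648, 0.0]
wrist_force: [-3.5, -0.7, 6.7]
gripper_width: 0.0152
finger_force: 30.0
```

Emit:
servo_tool(moves=[[0,0,0,0,0,0,0],[0,0,0,0,0,0,0]])

```text
clock: 41.9
position: [0.5701, -0.1473, 0.0514]
eef_rot: [0.0, 0.762, -0.648, 0.0]
wrist_force: [-3.5, -0.2, 6.6]
gripper_width: 0.0154
finger_force: 30.0
```

Emit:
servo_tool(moves=[[0,0,0,0.01,0.0009,0,0],[0,0,0,0.018,0.0016,0,0],[0,0,0,0.018,0.0016,0,0],[0,0,0,0.018,0.0016,0,0],[0,0,0,0.018,0.0016,0,0]])

```text
clock: 42.52
position: [0.5766, -0.2292, 0.0514]
eef_rot: [-0.001, 0.762, -0.648, 0.0]
wrist_force: [-0.9, 2.9, 5.0]
gripper_width: 0.0155
finger_force: 30.0
```

Emit:
servo_tool(moves=[[0,0,0,0.012,0.0011,0,0],[0,0,0,0.006,0.0006,0,0],[0,0,0,0,0,0,0],[0,0,0,0,0,0,0]])

```text
clock: 43.02
position: [0.5781, -0.2471, 0.0514]
eef_rot: [-0.0, 0.762, -0.648, 0.001]
wrist_force: [-1.5, 2.1, 7.1]
gripper_width: 0.015
finger_force: 30.0
```

Emit:
servo_tool(moves=[[0,0,0,0.003,0,0,0],[0,0,0,0,0,0,0],[0,0,0,0,0,0,0]])

```text
clock: 43.4
position: [0.5781, -0.2472, 0.0513]
eef_rot: [-0.002, 0.762, -0.648, -0.001]
wrist_force: [-2.9, 7.5, 10.9]
gripper_width: 0.0156
finger_force: 30.0
```

At the end stop. I'll ease off, open and retreat upwards.

Emit:
servo_tool(moves=[[0,0,0,-0.001,0,-0.002,0],[0,0,0,0,0,0,0.5],[0,0,0,0,0,0,0.5],[0,0,0,0,0,0,0.5],[0,0,0,0,0,-0.03,0.5]])

```text
clock: 44.02
position: [0.5752, -0.248, 0.0792]
eef_rot: [0.001, 0.762, -0.648, -0.003]
wrist_force: [0.3, -0.0, 0.1]
gripper_width: 0.0467
finger_force: 0.0
```

Emit:
servo_tool(moves=[[0,0,0,0,0,-0.05,0.5],[0,0,0,0.03,0,-0.05,0.5],[0,0,0,0.03,0,-0.05,0.5],[0,0,0,0,0,0,0.5],[0,0,0,0,0,0,0.5]])

```text
clock: 44.65
position: [0.5867, -0.308, 0.2312]
eef_rot: [-0.0, 0.762, -0.648, -0.001]
wrist_force: [-0.1, 0.2, -0.4]
gripper_width: 0.0472
finger_force: 0.0
```

Run:
```python
from h import *
a=cv2.imread('pics/side0.png').astype(np.float32);b=vision.get_image('side').astype(np.float32)
k=(slice(310,360),slice(390,415))  # knob and tongue
print('knob zone diff',abs(a-b)[k].mean(),'ram/head zone',abs(a-b)[262:292,335:365].mean())
for y0,y1,x0,x1,n in[(318,350,397,411,'knob'),(268,282,340,362,'pad')]:
    m=cv2.matchTemplate(b[y0-8:y1+8,x0-8:x1+8],a[y0:y1,x0:x1],cv2.TM_CCOEFF_NORMED);_,v,_,p=cv2.minMaxLoc(m);print(n,p[0]-8,p[1]-8,v)
print('cover',[(np.round(q['bbox']).tolist(),round(q['p'],2)) for q in nets.recognise('side','cover')[:3]])
O=np.array([.5695,-.154,0]);th=np.radians(4.3);X=np.array([np.cos(th),np.sin(th),0]);Y=np.array([-np.sin(th),np.cos(th),0])
for z in(.079,.066):print(z,[proj('side',O+x*X+y*Y+[0,0,z]).round(1).tolist() for x,y in[(-.028,.038),(.028,.038),(.028,-.038),(-.028,-.038)]])
print(r.read_state()['clock'])
```

```text
knob zone diff 10.358666 ram/head zone 0.82555556
knob 0 0 0.9938609600067139
pad 0 0 0.9990332722663879
cover [([353.0, 295.0, 396.0, 329.0], 0.82), ([276.0, 245.0, 308.0, 259.0], 0.79)]
0.079 [[353.3, 294.2], [375.5, 288.4], [397.3, 304.1], [374.2, 310.6]]
0.066 [[353.1, 299.6], [375.1, 293.8], [396.8, 309.7], [373.8, 316.4]]
44.75
```

```bash
python3 -c "
from station import r
print(r.close_job())"
```

```text
the job is handed in; nothing more can be done
None
```

The job is handed in at about 45 s: the cover was pressed home by the ram in six full strokes, the ram was released right up, and the closed case was drawn back to the loading end. I viewed 12 pictures, over the limit of 10, and had to lift the lever by hand the last few millimetres to rest before the release worked.

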